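# Shim the rocking candlestick

## Robot

A 7-joint arm with a two-finger parallel gripper is mounted at the origin on the work surface. World frame = base frame: x ahead of the robot, y to its left, z up, the work surface at z = 0. Lengths are in m, angles in rad, forces in N, time in s.
With the tool pointing down it reaches from about 0.375 to 0.925 m from the base axis. Payload 3.1 kg.
Tool frame: the origin (TCP) lies at the very end of the fingers, on their centre line; the grasp point (between the pads) lies 19 mm behind it; z points along the fingers, y is the line along which they close (so a half turn about z gives the same grasp; the last joint's range is limited). The gripper opens to 85 mm and grips with 20 to 120 N. Pads are 22 mm wide; open, the fingers measure 114 mm over their backs; the gripper's body (76 mm by 85 mm) begins 54 mm behind the grasp point. The pads swing forward as they close: fully open they stand 13 mm farther back than shut.
Start: joints at [1.07, 0.383, 0.044, 1.598, -0.018, 1.161, -0.05], TCP at [0.255, -0.598, 0.231] pointing down, gripper open.
Joint ranges: [-2.61, 2.61], [-0.41, 2.15], [-1.48, 1.57], [0, 2.5], [-1.57, 4.71], [0.05, 1.97], [-2.85, 2.85]. Speed limits (rad/s): [2.79, 2.79, 3.14, 3.14, 3.14, 3.14, 3.14].

## Interface

Orientations are given as a unit quaternion [x, y, z, w].
In Python, from bench import ctrl gives the robot as it stands. The module is installed in compiled form; this text tells all that it offers.
- The arm moves only by the tool drive_tool, never from a script. Its argument "increments" is a list that holds one entry, the list of rows, each a list of 7 numbers: the opening, from -1 (shut) to 1 (fully open), then the shift along the world's x, y, z in m, then the turn, a rotation vector about the world's x, y, z in rad. A call has 1 to 12 rows; each row shifts and turns the commanded pose from where the row before left it; what a row does not reach is not made up. A row lasts 1/10 s, in which the tool goes at most 50 mm and 8.59 degrees, less where a joint would pass 70% of its speed; a pose out of reach is approached as far as the arm can. A call is refused whole if a number of a shift passes 0.05 or a number of a turn 0.15, either way. A call with a gripper value outside its range is refused whole. The fingers move at their own pace and stop on an object; the grip force is fixed at half the most. Time passes only in rows, so rows that do not move let the fingers close. It gives the time, the measured TCP pose, the force, the opening and the grip force at its end, in the units of the state.
- ctrl.observe(): the state, without advancing time (a new reading comes with each control period).
- ctrl.capture(name): name is "scene" or "side" or "wrist"; returns the picture (420x560x3 uint8, red, green, blue); there is no depth.
- ctrl.get_calibration(name): a dict with "camera_matrix" (3x3 intrinsics, pixels), "k1" (the pictures are not rectified: a ray, as slopes to the right and down, at radius r is drawn at 1 + k1 r^2 times it, then the intrinsics apply), "rvec" (rotation vector, rad) and "tvec" (3), from world to camera coordinates, as OpenCV has them; the wrist camera has in their place "tool_from_camera" (4x4, takes a point from camera to tool coordinates, whose origin is the TCP and whose axes are the flange's). Camera axes: x right, y down, z forward; pixel columns grow to the right and rows downward; lengths in m; the calibration is good to about 2 mm. A picture is of the moment at which its call begins: read the wrist's pose just before it. get_calibration takes no time and is no camera call.
- ctrl.finish_job(): hands the job in; it is judged then, once.
The state is a dict: "time": time; "qpos": joint angles; "qd": joint speeds; "tau": joint torques, N m; "tcp_pos": TCP position; "eef_rot": TCP orientation; "contact_force": force on the tool from outside, world axes, zero at the start; "torque": the same for the moment, N m; "finger_gap": finger opening in m; "finger_force": force on a finger pad.
Only numpy, scipy, OpenCV 4.12 (cv2) and the standard library are available. Lean on these libraries where they do the work, as an engineer would, in place of code of your own. Each camera call takes 0.05 s, during which the arm holds its last target. There are 200 camera calls.

## Task

The brass candlestick rocks because one corner has only a short stub instead of a ball foot. Lay the flat wooden slip on the table under that stub first, then slide the tapered shim in on top of the slip, thin end first and gently, until it is just snug under the stub and the candlestick no longer rocks. Do not force the shim, shove or lift the candlestick, or disturb the other things on the table; leave both shims in place and let go.

Things in the scene. Friction and masses are not known exactly. Their poses are not given: they have to be found in the camera images.
- candlestick: Heavy brass candlestick base, 4 kg: plate 142 mm square, underside 36 and top 56 mm above the table, on three ball feet and one short stub, each 85 mm from the centre on the diagonals (plate corners 100 mm). Origin on the table under the plate's centre; +x along the diagonal to the stub, -x to the finger loop (reaches 145 mm). Weight rests on the three balls; the stub hangs clear.
- stem (a point): Top centre of the candlestick's stem, 140 mm above the table, 33 mm off the plate's centre on the loop's side; the stem is 72 mm across at its root, 48 mm at its top.
- corner (a point): On the stub's axis, at the plate's underside (36 mm above the table). The stub is 22 mm in diameter with a half-round lower end; its lowest point is 11.5 to 16 mm above the table (differs each time, not measured). Around it under the plate all is open from the corner's side.
- far_foot (a point): Lowest point of the ball foot (36 mm diameter) across from the stub, at the loop's corner; at table height while that foot stands on the table.
- slip: The flat slip: a plain wooden strip 150 x 34 x 8 mm, lying flat, about 60 g. Origin at the centre of its underside; x along its length, z up; both ends are alike.
- wedge: The tapered shim: pale wood, 114 mm long, 24 mm wide, 70 g, flat below. Origin on the underside below the centre of its heel lug: an upright block 24 mm long (x), 16 mm wide (y), top 32 mm above the underside, to grip across y or push from behind. +x to the thin end: the top slopes evenly from 11 mm thick at x = 12 mm to 2 mm at the tip, x = 102 mm (1 in 10; it holds itself when snug).
- tip (a point): Underside of the tapered shim's thin end, 102 mm from its origin. On the slip, the shim meets the stub 15 to 60 mm behind this tip. It slides with under 1 N until then; after that the push rises by some newtons within a few mm. A level push of 5 to 8 N on the heel makes it snug; over 12 N between shim and stub is forcing it.
- bobeche_a: Loose brass bobeche (drip dish), 68 mm across, 12 mm high. Origin at the centre of its underside. Bystander.
- bobeche_b: The other brass bobeche, same size. Bystander.
- snuffer: Pewter candle snuffer lying down, 270 mm long with a conical cup 32 mm across at its +x end. Origin on the table under its handle. Bystander.
- brush: Horsehair brush lying bristles down, 225 mm long, 38 mm high, walnut handle towards its -x. Origin on the table plane at the handle end of its bristles. Bystander.
Not all that is in view belongs to the job. There is more than one size of the wedge; the one meant has the size given above.

How it is judged:
By the outcome, as a careful person would: the job done as asked, in the order asked, and still so for the second after the job is handed in, with the robot touching nothing.
It also fails if it takes over 69 s, if anything falls off the work surface, if the arm or the gripper's body presses on something with over 40 N, if the wrist force passes 120 N, or if a joint passes its speed limit or range.

## Working session

There is one attempt and no reset: what is moved stays moved. The work goes in short steps, Python scripts to look and compute and a tool call to move; the robot and the scene stay as the last step left them, time stands still between calls to the robot, and variables do not carry over. Pictures are saved under pics/ and viewed, at most 11 in all, crops included, and the job is handed in when it is done.

Besides the shell and the picture viewer there is one more tool, called as name(argument=value, ...) on one line, values as JSON. drive_tool: Moves the arm, as the interface text tells. Its arguments: {"type":"object","properties":{"increments":{"type":"array"}},"required":["increments"]}

```bash
mkdir -p pics
cat > h.py <<'E'
import numpy as np, cv2
from scipy.spatial.transform import Rotation as R
from bench import ctrl
def snap(n,f):
    im=ctrl.capture(n); cv2.imwrite('pics/'+f,cv2.cvtColor(im,cv2.COLOR_RGB2BGR)); return im
def cam(n,st=None):
    c=ctrl.get_calibration(n)
    K=np.array(c['camera_matrix']);k1=c['k1']
    if 'rvec' in c:
        Rw=cv2.Rodrigues(np.array(c['rvec'],float).reshape(3))[0].T; o=-Rw@np.array(c['tvec'],float).reshape(3)
    else:
        T=np.array(c['tool_from_camera']); st=st or ctrl.observe()
        Rt=R.from_quat(st['eef_rot']).as_matrix(); Rw=Rt@T[:3,:3]; o=Rt@T[:3,3]+np.array(st['tcp_pos'])
    return K,np.array([k1,0,0,0.]),Rw,o
def rays(C,px):
    K,d,Rw,o=C
    u=cv2.undistortPoints(np.array(px,float).reshape(-1,1,2),K,d).reshape(-1,2)
    return o,np.c_[u,np.ones(len(u))]@Rw.T
def onplane(C,px,z):
    o,d=rays(C,px); return o+d*((z-o[2])/d[:,2])[:,None]
def proj(C,P):
    K,d,Rw,o=C
    rv=cv2.Rodrigues(Rw.T)[0]; return cv2.projectPoints(np.array(P,float).reshape(-1,1,3),rv,-Rw.T@o,K,d)[0].reshape(-1,2)
E
python3 - <<'E'
from h import *
print(ctrl.observe())
for n in('scene','side','wrist'):
    im=snap(n,n+'0.png'); C=cam(n); print(n,C[3],C[2][:,2])
a=[cv2.imread(f'pics/{n}0.png') for n in('scene','side')]
cv2.imwrite('pics/s0.png',cv2.resize(a[0],(800,600)));cv2.imwrite('pics/d0.png',cv2.resize(a[1],(800,600)))
E
```

```text
{'time': 0.0, 'qpos': array([ 1.0701734 ,  0.38383282,  0.04381381,  1.59959381, -0.01791535,
        1.16118997, -0.04993329]), 'qd': array([ 0.00133317, -0.00096236, -0.00115345, -0.00064387,  0.00170877,
        0.00028647,  0.00013974]), 'tau': array([ 2.66184716e-04, -4.33470476e+01,  1.02465682e+00, -2.49515909e+01,
        1.06506399e-02,  1.14143413e-02, -1.26024823e-06]), 'tcp_pos': array([ 0.2544486 , -0.59709483,  0.22987906]), 'eef_rot': array([ 9.79778466e-01,  2.00081047e-01, -3.21687783e-04, -1.27600611e-03]), 'contact_force': array([-0.84185896, -0.91262702, -0.0887465 ]), 'torque': array([ 0.03548182, -0.02987458, -0.0077807 ]), 'finger_force': 0.0, 'finger_gap': 0.08540147587704579}
scene [ 1.28626669 -0.9196036   0.93100688] [-0.50754536  0.65624281 -0.55833958]
side [0.22750897 0.93910196 0.83228234] [ 0.25142882 -0.7498824  -0.61193132]
wrist [ 0.33067928 -0.56481204  0.37405071] [-0.29829746 -0.12531304 -0.94621101]
```

View pics/s0.png

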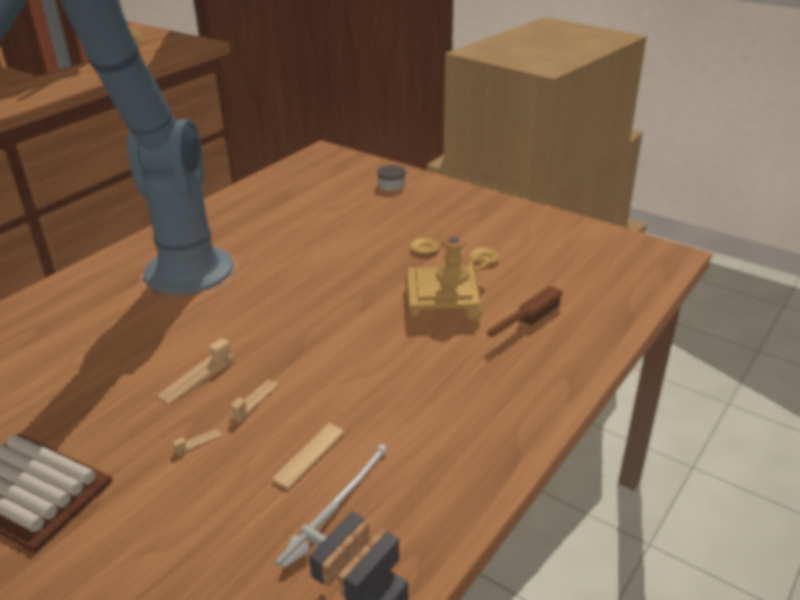

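View pics/d0.png

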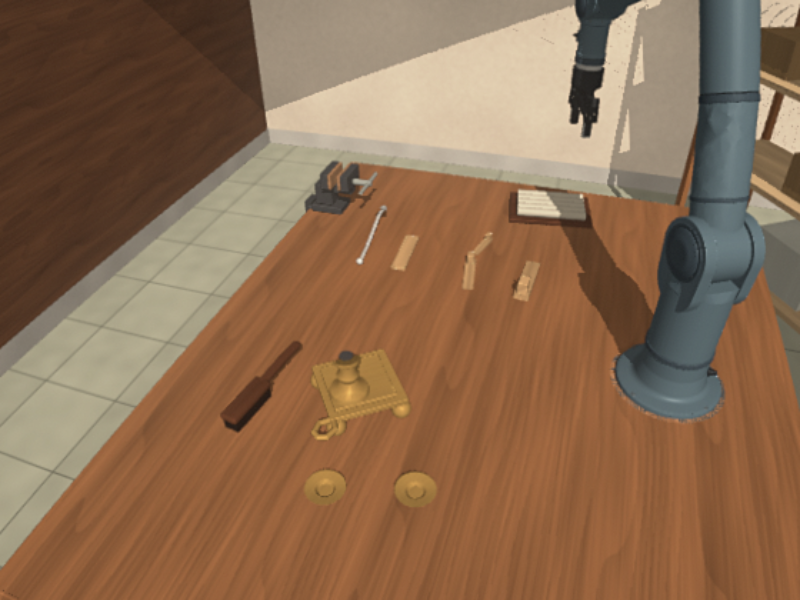

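The scene view shows the candlestick at about (445,290), with the loop at upper right (485,258), so the stub is the near-left corner at about (408,310). The slip is at (308,456), and there are three tapered shims: big (195,372), medium (253,400) and small (195,443). The side view shows the same things, with the loop at (325,428) and the stub corner at the far right, around (380,355).

Run:
```python
from h import *
s=0.7
C=cam('scene');D=cam('side')
def p(n,c,px,z): print(n,np.round(onplane(c,np.array(px)*s,z),3).tolist())
p('big ends',C,[(163,398),(228,360)],0.0)
p('med ends',C,[(236,418),(275,384)],0.0)
p('small ends',C,[(177,455),(220,433)],0.0)
p('slip corners',C,[(274,480),(288,488),(343,430),(332,425)],0.008)
p('plate C',C,[(408,303),(480,303),(475,267),(409,269)],0.056)
p('plate D',D,[(313,364),(381,351),(407,395),(332,412)],0.056)
p('stem C',C,[(453,239)],0.14);p('stem D',D,[(347,355)],0.14)
p('bob C',C,[(425,247)],0.006);p('bob D',D,[(325,487),(415,489)],0.006)
p('side wedges',D,[(468,287),(469,258),(490,236),(520,298),(534,263)],0.0)
p('slipD',D,[(404,253)],0.008)
p('snufD',D,[(360,262),(382,210)],0.0); p('vise/brush D',D,[(320,210),(300,345)],0.03)
a=cv2.imread('pics/scene0.png');b=cv2.imread('pics/side0.png')
x=cv2.resize(a[225:355,100:270],None,fx=4.6,fy=4.6,interpolation=3)[:598]
y=cv2.resize(b[235:320,205:300],None,fx=4,fy=4,interpolation=3); 
z=cv2.resize(a[155:235,270:350],None,fx=4,fy=4,interpolation=3)
cv2.imwrite('pics/c1.png',x)
o=np.zeros((345,720,3),np.uint8);o[:340,:380]=y;o[:320,390:710]=z;cv2.imwrite('pics/c2.png',o)
```

```text
big ends [[0.304, -0.327, 0.0], [0.32, -0.181, 0.0]]
med ends [[0.452, -0.286, -0.0], [0.444, -0.18, 0.0]]
small ends [[0.437, -0.407, 0.0], [0.457, -0.329, 0.0]]
slip corners [[0.613, -0.357, 0.008], [0.643, -0.357, 0.008], [0.631, -0.206, 0.008], [0.607, -0.208, 0.008]]
plate C [[0.54, 0.111, 0.056], [0.657, 0.194, 0.056], [0.578, 0.304, 0.056], [0.467, 0.217, 0.056]]
plate D [[0.642, 0.208, 0.056], [0.533, 0.138, 0.056], [0.453, 0.232, 0.056], [0.562, 0.308, 0.056]]
stem C [[0.552, 0.254, 0.14]]
stem D [[0.551, 0.25, 0.14]]
bob C [[0.394, 0.383, 0.006]]
bob D [[0.533, 0.42, 0.006], [0.394, 0.38, 0.006]]
side wedges [[0.435, -0.184, 0.0], [0.46, -0.303, 0.0], [0.43, -0.42, 0.0], [0.314, -0.177, 0.0], [0.303, -0.327, 0.0]]
slipD [[0.616, -0.267, 0.008]]
snufD [[0.71, -0.21, 0.0], [0.744, -0.471, 0.0]]
vise/brush D [[0.886, -0.374, 0.03], [0.703, 0.141, 0.03]]
```

View pics/c1.png

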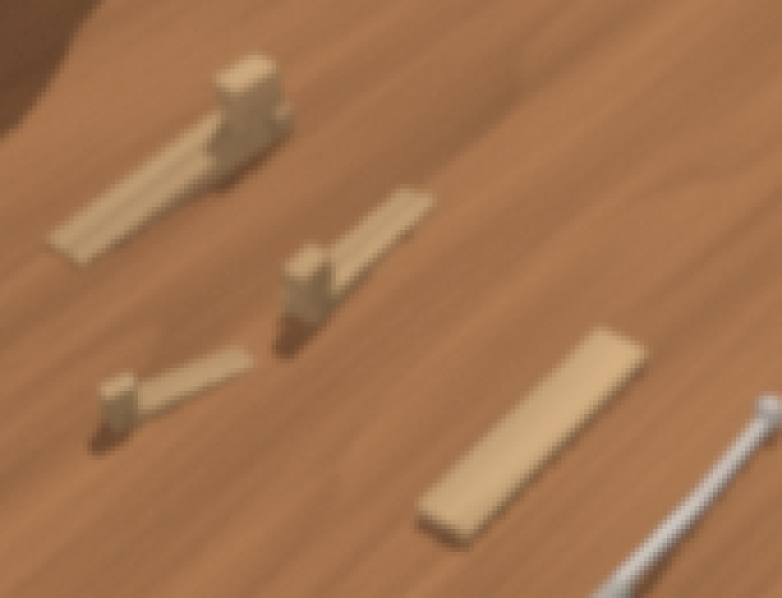

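View pics/c2.png

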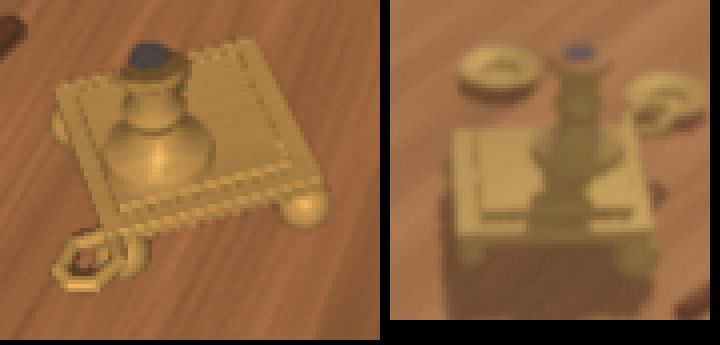

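Medium shim, heel at scene (236,410) and tip at (275,384), measures about 115 mm. The big one is about 150 mm and the small one about 85 mm, so medium is the one meant; the crop confirms its heel lug is at the -y end and its tip points to +y. The stub corner of the candlestick faces -y. I'll go over the slip and wedge for a close look.

drive_tool(increments=[[[1,0.024,0.025,0.004,0,0,0.1],[1,0.024,0.025,0.004,0,0,0.1],[1,0.024,0.025,0.004,0,0,0.1],[1,0.024,0.025,0.004,0,0,0.1],[1,0.024,0.025,0.004,0,0,0.1],[1,0.024,0.025,0.004,0,0,0.1],[1,0.024,0.025,0.004,0,0,0.1],[1,0.024,0.025,0.004,0,0,0.1],[1,0.024,0.025,0.004,0,0,0.1],[1,0.024,0.025,0.004,0,0,0.1],[1,0.024,0.025,0.004,0,0,0.1],[1,0.024,0.025,0.004,0,0,0.1]]])

```text
time: 1.35
tcp_pos: [0.5433, -0.2968, 0.279]
eef_rot: [0.694, 0.72, -0.0, -0.0]
contact_force: [0.8, -0.6, 0.7]
finger_gap: 0.0852
finger_force: 0.0
```

drive_tool(increments=[[[1,0,0,0,0,0,0.02],[1,0,0,0,0,0,0],[1,0,0,0,0,0,0],[1,0,0,0,0,0,0]]])

```text
time: 1.75
tcp_pos: [0.5413, -0.3, 0.2788]
eef_rot: [0.69, 0.724, -0.001, -0.0]
contact_force: [-0.6, -0.1, 0.5]
finger_gap: 0.0853
finger_force: 0.0
```

Run:
```python
from h import *
st=ctrl.observe();print(st['tcp_pos'],R.from_quat(st['eef_rot']).as_matrix().round(3).tolist(),st['time'])
im=snap('wrist','w1.png')
C=cam('wrist',st);print(C[3],C[2][:,2],ctrl.get_calibration('wrist'))
cv2.imwrite('pics/w1b.png',cv2.resize(cv2.imread('pics/w1.png'),(800,600)))
s=np.array
C=cam('scene');D=cam('side')
a=onplane(C,(s([(455,238),(655,235),(630,115),(455,130)])-[390,0])/4+[270,155],.056)
b=onplane(D,s([(257,40),(320,180),(105,235),(58,88)])/4+[205,235],.056)
print(a.round(3),b.round(3))
```

```text
[ 0.54128555 -0.29997012  0.27879211] [[-0.048, 0.999, -0.001], [0.999, 0.048, -0.001], [-0.0, -0.001, -1.0]] 1.75
[ 0.53675964 -0.21652592  0.42262553] [ 0.01450398 -0.32389471 -0.94598195] {'camera_matrix': array([[354.24872895,   0.        , 273.09145726],
       [  0.        , 354.24872895, 209.96644093],
       [  0.        ,   0.        ,   1.        ]]), 'k1': -0.09170727455557381, 'tool_from_camera': array([[ 6.91626794e-05, -9.46136546e-01, -3.23767866e-01,
         8.34969939e-02],
       [ 9.99999967e-01, -1.41374446e-05,  2.54931508e-04,
        -7.09594861e-04],
       [-2.45777267e-04, -3.23767873e-01,  9.46136514e-01,
        -1.43872230e-01],
       [ 0.00000000e+00,  0.00000000e+00,  0.00000000e+00,
         1.00000000e+00]])}
[[0.548 0.103 0.056]
 [0.662 0.187 0.056]
 [0.562 0.315 0.056]
 [0.464 0.22  0.056]] [[0.528 0.133 0.056]
 [0.449 0.243 0.056]
 [0.559 0.324 0.056]
 [0.638 0.216 0.056]]
```

View pics/w1b.png

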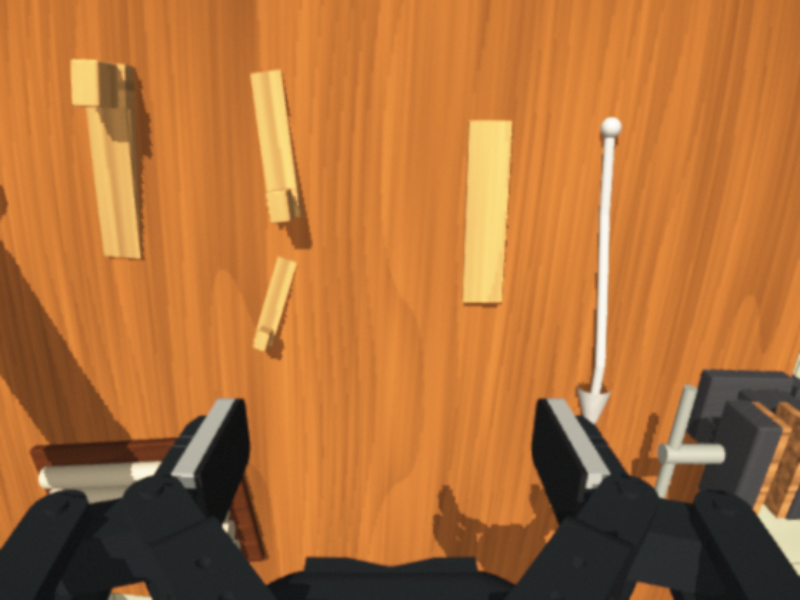

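The wrist view shows the slip at corners (471,121)–(502,302). The medium wedge has its tip at (266,72) and lug top at (279,205), the small wedge sits just below it at (275,305), and the snuffer is clear to the right.

Run:
```python
from h import *
s=np.array
st=ctrl.observe(); C=cam('wrist',st)
im=cv2.imread('pics/w1.png'); hsv=cv2.cvtColor(im,cv2.COLOR_BGR2HSV)
print(hsv[150,340],hsv[150,300],hsv[100,193],hsv[100,225])
roi=np.zeros(im.shape[:2],np.uint8); roi[75:225,310:375]=1
m=((hsv[...,1]<165)&(hsv[...,2]>150)).astype(np.uint8)*roi
c=max(cv2.findContours(m,0,2)[0],key=cv2.contourArea); q=cv2.approxPolyDP(c,5,True).reshape(-1,2);print(cv2.contourArea(c),q.tolist())
clk=s([(471,121),(512,121),(502,302),(464,302)])*.7
P=onplane(C,clk,.008);print('slip',P.round(4).tolist(),P.mean(0))
f=(P[0]+P[1]-P[2]-P[3])/2;print('len,ang',np.linalg.norm(f),np.degrees(np.arctan2(f[1],f[0])))
T=onplane(C,s([(252,73),(281,70)])*.7,.002).mean(0);L=onplane(C,s([(267,191),(288,188),(291,218),(271,222)])*.7,.032)
f=T-L.mean(0);print('wedge tip',T,'lug',L.mean(0),L.round(4).tolist(),np.linalg.norm(f[:2]),np.degrees(np.arctan2(f[1],f[0])))
```

```text
[ 22 129 250] [ 13 186 208] [ 18 144 236] [ 13 185 204]
3600.0 [[330, 84], [324, 210], [350, 211], [358, 86]]
slip [[0.5994, -0.2074, 0.008], [0.6317, -0.2054, 0.008], [0.6408, -0.3554, 0.008], [0.6076, -0.357, 0.008]] [ 0.61986522 -0.28131092  0.008     ]
len,ang 0.15010867264891953 93.30579456577254
wedge tip [ 0.43820021 -0.17729399  0.002     ] lug [ 0.45365455 -0.27671746  0.032     ] [[0.4443, -0.2664, 0.032], [0.4606, -0.2635, 0.032], [0.4627, -0.2866, 0.032], [0.447, -0.2904, 0.032]] 0.10061741369195248 98.83532717112591
```

drive_tool(increments=[[[0.3,0.02,-0.006,0,0,0,0.01],[0.3,0.02,-0.0065,0,0,0,0],[0.3,0.02,-0.0065,-0.03,0,0,0],[0.3,0.021,-0.007,-0.04,0,0,0],[0.3,0,0,-0.04,0,0,0],[0.3,0,0,-0.04,0,0,0],[0.3,0,0,-0.04,0,0,0],[0.3,0,0,-0.03,0,0,0],[0.3,0,0,-0.02,0,0,0],[0.3,0,0,0,0,0,0],[0.3,0,0,0,0,0,0],[0.3,0,0,0,0,0,0]]])

```text
time: 3.0
tcp_pos: [0.6252, -0.3252, 0.0415]
eef_rot: [0.685, 0.728, 0.0, 0.002]
contact_force: [0.2, -0.2, -0.2]
finger_gap: 0.0557
finger_force: 0.0
```

Run:
```python
from h import *
st=ctrl.observe();print(st['tcp_pos'],np.degrees(np.arctan2(*R.from_quat(st['eef_rot']).as_matrix()[[1,0],0])))
snap('wrist','w2.png')
C=cam('wrist',st); print(proj(C,[st['tcp_pos'],[.6225,-.3262,.008]]))
cv2.imwrite('pics/w2b.png',cv2.resize(cv2.imread('pics/w2.png'),(800,600)))
```

```text
[ 0.62517672 -0.32516762  0.04145928] 93.5021113602913
[[274.52222421 280.10661737]
 [269.12454837 250.50756584]]
```

View pics/w2b.png

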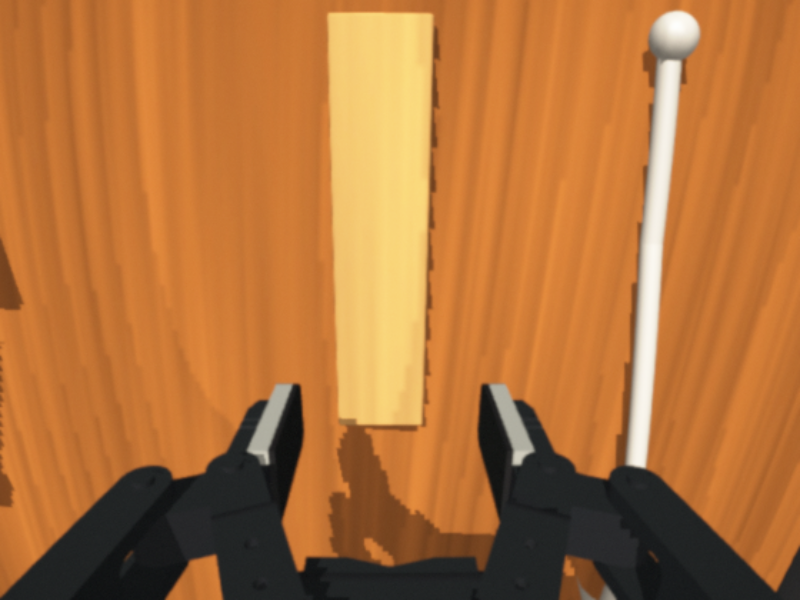

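The slip lies straight between the fingers at (381,220), its centre about 10 px left of the finger centre (391). I'll shift 4 mm in -x, lower and close.

drive_tool(increments=[[[0.3,-0.004,0,-0.01,0,0,0],[0.3,0,0,-0.015,0,0,0],[0.3,0,0,-0.01,0,0,0],[0.3,0,0,-0.004,0,0,0],[0.3,0,0,0,0,0,0],[0.3,0,0,0,0,0,0]]])

```text
time: 3.65
tcp_pos: [0.6199, -0.3238, 0.0]
eef_rot: [0.685, 0.729, 0.0, -0.0]
contact_force: [0.0, 0.5, 0.3]
finger_gap: 0.0553
finger_force: 0.0
```

drive_tool(increments=[[[-0.2,0,0,0,0,0,0],[-0.6,0,0,0,0,0,0],[-0.6,0,0,0,0,0,0],[-0.6,0,0,0,0,0,0],[-0.6,0,0,0,0,0,0]]])

```text
time: 4.15
tcp_pos: [0.6208, -0.3244, 0.0014]
eef_rot: [0.685, 0.729, 0.0, 0.001]
contact_force: [-0.6, 0.8, 4.1]
finger_gap: 0.0319
finger_force: 60.1
```

drive_tool(increments=[[[-0.6,0,0,0.01,0,0,0],[-0.6,0,0,0.03,0,0,0],[-0.6,0,0.02,0.04,0,0,0],[-0.6,-0.03,0.04,0.04,0,0,0],[-0.6,-0.03,0.05,0.04,0,0,0],[-0.6,-0.03,0.05,0.04,0,0,0],[-0.6,-0.03,0.05,0.03,0,0,0],[-0.6,-0.03,0.05,0.03,0,0,0],[-0.6,-0.03,0.05,0.02,0,0,0],[-0.6,-0.02,0.05,0.01,0,0,0],[-0.6,-0.01,0.05,0.01,0,0,0],[-0.6,-0.01,0.05,0,0,0,0]]])

```text
time: 5.35
tcp_pos: [0.4456, 0.0588, 0.2503]
eef_rot: [0.685, 0.728, 0.0, 0.002]
contact_force: [1.2, 0.8, -1.2]
finger_gap: 0.0319
finger_force: 59.7
```

drive_tool(increments=[[[-0.6,0,0.01,0,0,0,0],[-0.6,0,0,0,0,0,0],[-0.6,0,0,0,0,0,0],[-0.6,0,0,0,0,0,0]]])

```text
time: 5.75
tcp_pos: [0.4462, 0.0651, 0.2483]
eef_rot: [0.686, 0.727, -0.001, -0.0]
contact_force: [-0.5, 0.1, -1.0]
finger_gap: 0.032
finger_force: 59.6
```

Run:
```python
from h import *
import json
st=ctrl.observe();print(st['tcp_pos'],st['finger_gap'],np.degrees(np.arctan2(*R.from_quat(st['eef_rot']).as_matrix()[[1,0],0])))
json.dump(dict(tcp_pos=list(st['tcp_pos']),eef_rot=list(st['eef_rot'])),open('w3.json','w'))
snap('wrist','w3.png')
cv2.imwrite('pics/w3b.png',cv2.resize(cv2.imread('pics/w3.png'),(800,600)))
```

```text
[0.44623349 0.0651432  0.24828189] 0.03198313559897465 93.3292350959861
```

View pics/w3b.png

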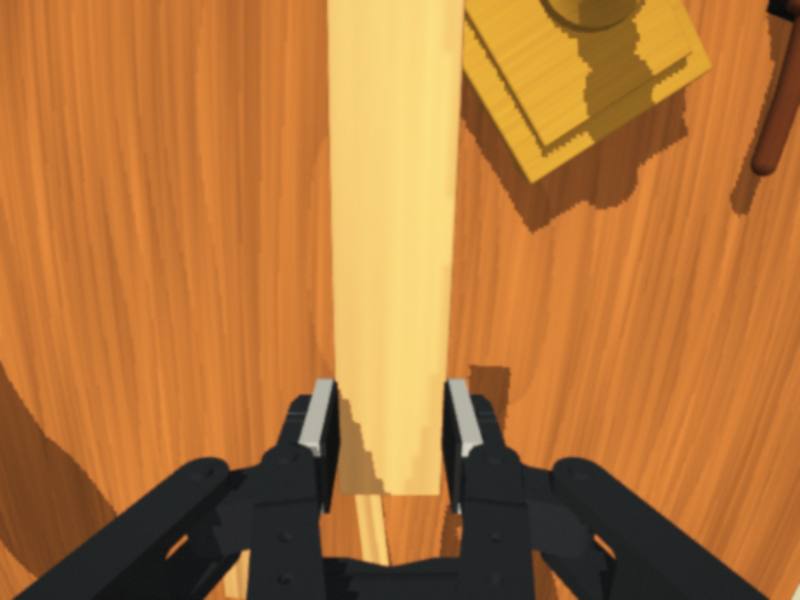

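The stub corner of the plate is at (532,182) and the right corner at (710,66), with the held slip hiding the rest. I'll compute a first pose from this, then set the slip down in front of the corner and take an unobstructed look.

Run:
```python
from h import *
import json
st=json.load(open('w3.json'));C=cam('wrist',st);print(C[3])
px=np.array([(532,182),(710,66),(465,65),(532,182),(543,150),(690,53)])*.7
for z in(.036,.056):
    P=onplane(C,px,z);print(z,P.round(4).tolist(),np.linalg.norm(P[1]-P[0]),np.degrees(np.arctan2(*(P[1]-P[0])[[1,0]])))
```

```text
[0.44085845 0.14854449 0.39211486]
0.036 [[0.5412, 0.1192, 0.036], [0.6548, 0.2071, 0.036], [0.4871, 0.1918, 0.036], [0.5412, 0.1192, 0.036], [0.5459, 0.1413, 0.036], [0.6386, 0.2137, 0.036]] 0.14362163657772076 37.7566684951207
0.056 [[0.5356, 0.1208, 0.056], [0.6427, 0.2038, 0.056], [0.4845, 0.1894, 0.056], [0.5356, 0.1208, 0.056], [0.54, 0.1417, 0.056], [0.6275, 0.21, 0.056]] 0.135555607823102 37.756668495120714
```

drive_tool(increments=[[[-0.6,0.015,-0.02,0,0,0,-0.03],[-0.6,0.015,-0.02,0,0,0,-0.03],[-0.6,0.015,-0.02,-0.02,0,0,-0.03],[-0.6,0.015,-0.02,-0.03,0,0,-0.03],[-0.6,0.016,-0.02,-0.03,0,0,-0.03],[-0.6,0,0,-0.03,0,0,-0.03],[-0.6,0,0,-0.03,0,0,0],[-0.6,0,0,-0.03,0,0,0],[-0.6,0,0,-0.03,0,0,0],[-0.6,0,0,-0.02,0,0,0],[-0.6,0,0,0,0,0,0],[-0.6,0,0,0,0,0,0]]])

```text
time: 7.0
tcp_pos: [0.5226, -0.0344, 0.0283]
eef_rot: [0.749, 0.663, -0.0, -0.0]
contact_force: [0.5, -0.2, 0.8]
finger_gap: 0.0319
finger_force: 59.7
```

drive_tool(increments=[[[-0.6,0,0,-0.015,0,0,0],[-0.6,0,0,-0.008,0,0,0],[-0.6,0,0,-0.002,0,0,0],[-0.6,0,0,0,0,0,0],[-0.6,0,0,0,0,0,0]]])

```text
time: 7.5
tcp_pos: [0.5225, -0.0323, 0.0041]
eef_rot: [0.747, 0.664, 0.0, 0.0]
contact_force: [0.9, 0.8, -0.8]
finger_gap: 0.0321
finger_force: 59.7
```

drive_tool(increments=[[[0.1,0,0,0,0,0,0],[0.1,0,0,0,0,0,0],[0.1,0,0,0,0,0,0],[0.2,0,0,0.02,0,0,0],[0.2,0,0,0.04,0,0,0],[0.2,0,0.015,0.05,0,0,0],[0.2,0,0.03,0.05,0,0,0],[0.2,0,0.035,0.04,0,0,0],[0.2,0,0,0,0,0,0],[0.2,0,0,0,0,0,0],[0.2,0,0,0,0,0,0]]])

```text
time: 8.6
tcp_pos: [0.521, 0.0392, 0.1909]
eef_rot: [0.748, 0.664, -0.001, -0.0]
contact_force: [-0.2, 0.2, 0.2]
finger_gap: 0.0512
finger_force: 0.0
```

Run:
```python
from h import *
import json
st=ctrl.observe();print(st['tcp_pos'],st['finger_gap'],np.degrees(np.arctan2(*R.from_quat(st['eef_rot']).as_matrix()[[1,0],0])))
json.dump(dict(tcp_pos=list(st['tcp_pos']),eef_rot=list(st['eef_rot'])),open('w4.json','w'))
snap('wrist','w4.png')
cv2.imwrite('pics/w4b.png',cv2.resize(cv2.imread('pics/w4.png'),(800,600)))
```

```text
[0.52104471 0.03915971 0.19088332] 0.051162457388373966 83.16966457970216
```

View pics/w4b.png

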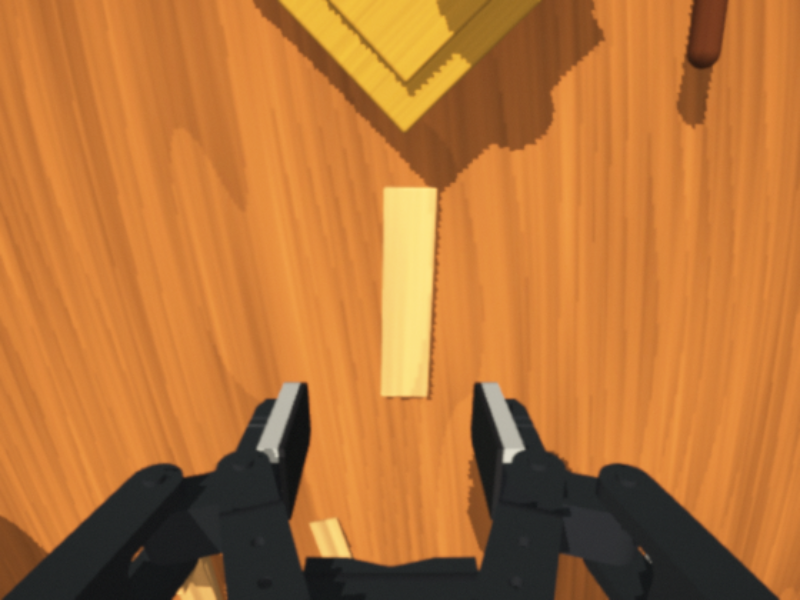

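The plate's stub corner is at (404,131), its edges running to (283,3) and (540,2). The slip lies in front of it, from (384,187)/(437,187) to (382,396)/(428,396), well aligned.

Run:
```python
from h import *
import json
st=json.load(open('w4.json'));C=cam('wrist',st);print(C[3])
px=np.array([(404,131),(283,3),(540,2)])*.7
ang=lambda v:np.degrees(np.arctan2(v[1],v[0]))
for z in(.036,.056):
    P=onplane(C,px,z);a,b=ang(P[1]-P[0]),ang(P[2]-P[0]);m=(a+b)/2;d=np.array([np.cos(np.radians(m)),np.sin(np.radians(m))])
    print(z,P.round(4).tolist(),a,b,'diag',m,'stub',P[0][:2]+.0154*d,'ctr',P[0][:2]+.1*d)
S=onplane(C,np.array([(384,187),(437,187),(428,396),(382,396)])*.7,.008)
f=(S[0]+S[1]-S[2]-S[3])/2
print('slip',S.mean(0),(S[0]+S[1])/2,np.linalg.norm(f),ang(f))
```

```text
[0.53063069 0.12219124 0.33463523]
0.036 [[0.5376, 0.1196, 0.036], [0.4807, 0.1945, 0.036], [0.618, 0.1792, 0.036]] 127.22528116372915 36.489416475643566 diag 81.85734881968637 stub [0.53973165 0.13489356] ctr [0.55171424 0.21864066]
0.056 [[0.5371, 0.1198, 0.056], [0.484, 0.1896, 0.056], [0.6122, 0.1753, 0.056]] 127.22528116372912 36.489416475643544 diag 81.85734881968634 stub [0.53926822 0.13506383] ctr [0.55125081 0.21881093]
slip [0.52851349 0.01018414 0.008     ] [0.53848787 0.08477573 0.008     ] 0.1505110572946272 82.38359453245764
```

drive_tool(increments=[[[0.2,0.002,-0.035,-0.03,0,0,-0.013],[0.2,0,-0.035,-0.04,0,0,0],[0.2,0,-0.0025,-0.04,0,0,0],[0.2,0,0,-0.035,0,0,0],[0.2,0,0,-0.025,0,0,0],[0.2,0,0,-0.012,0,0,0],[0.2,0,0,-0.005,0,0,0],[0.2,0,0,0,0,0,0],[0.2,0,0,0,0,0,0]]])

```text
time: 9.55
tcp_pos: [0.5254, -0.0299, 0.0086]
eef_rot: [0.752, 0.659, 0.001, 0.001]
contact_force: [-0.0, 0.1, 0.1]
finger_gap: 0.0508
finger_force: 0.0
```

drive_tool(increments=[[[-0.2,0,0,0,0,0,0],[-0.6,0,0,0,0,0,0],[-0.6,0,0,0,0,0,0],[-0.6,0,0,0,0,0,0],[-0.6,0,0,0,0,0,0]]])

```text
time: 10.05
tcp_pos: [0.5249, -0.0299, 0.0084]
eef_rot: [0.752, 0.659, 0.0, 0.001]
contact_force: [0.1, -0.2, 5.4]
finger_gap: 0.0169
finger_force: 2.7
```

I should have checked the height first: at z = 8.4 mm the pads closed on top of the slip. I'll reopen, lower and grip again.

drive_tool(increments=[[[0.2,0,0,0.002,0,0,0],[0.2,0,0,0,0,0,0],[0.2,0,0,0,0,0,0],[0.2,-0.002,0,0,0,0,0],[0.2,0,0,-0.005,0,0,0],[0.2,0,0,-0.003,0,0,0],[0.2,0,0,0,0,0,0],[0.2,0,0,0,0,0,0]]])

```text
time: 10.85
tcp_pos: [0.522, -0.0298, 0.0012]
eef_rot: [0.752, 0.659, -0.0, -0.0]
contact_force: [-0.5, -0.3, 0.1]
finger_gap: 0.0513
finger_force: 0.0
```

drive_tool(increments=[[[-0.2,0,0,0,0,0,0],[-0.6,0,0,0,0,0,0],[-0.6,0,0,0,0,0,0],[-0.6,0,0,0,0,0,0],[-0.6,0,0,0,0,0,0]]])

```text
time: 11.35
tcp_pos: [0.5227, -0.0298, 0.002]
eef_rot: [0.752, 0.659, 0.0, 0.0]
contact_force: [-0.4, 1.1, 4.2]
finger_gap: 0.0318
finger_force: 59.9
```

```bash
cat > slip.py <<'E'
from h import *
import sys
st=ctrl.observe(); im=snap('wrist',sys.argv[1]); C=cam('wrist',st)
b=im[...,::-1].copy();hsv=cv2.cvtColor(b,cv2.COLOR_BGR2HSV)
m=((hsv[...,1]<165)&(hsv[...,2]>150)&(hsv[...,0]>15)).astype(np.uint8)
m[:,:200]=0;m[:,345:]=0;m[270:]=0
c=max(cv2.findContours(m,0,2)[0],key=cv2.contourArea)
print(st['tcp_pos'],np.degrees(np.arctan2(*R.from_quat(st['eef_rot']).as_matrix()[[1,0],0])),cv2.approxPolyDP(c,4,True).reshape(-1,2).tolist())
P=onplane(C,cv2.approxPolyDP(c,4,True).reshape(-1,2),.008);print(P.round(4).tolist())
E
python3 slip.py w5.png
```

```text
[ 0.52267615 -0.02978531  0.00200969] 82.49918571448832 [[228, 0], [234, 264], [237, 269], [309, 269], [323, 0]]
[[0.5212, 0.0859, 0.008], [0.5066, -0.0162, 0.008], [0.5075, -0.0188, 0.008], [0.5388, -0.023, 0.008], [0.5544, 0.0815, 0.008]]
```

drive_tool(increments=[[[-0.6,-0.0055,0,0.0015,0,0,0],[-0.6,0.0014,0.01,0,0,0,0],[-0.6,0.0014,0.01,0,0,0,0],[-0.6,0.0014,0.01,0,0,0,0],[-0.6,0,0,0,0,0,0],[-0.6,0,0,0,0,0,0]]])

```text
time: 12.0
tcp_pos: [0.5209, 0.0011, 0.003]
eef_rot: [0.751, 0.66, -0.0, -0.0]
contact_force: [0.5, 0.6, -0.8]
finger_gap: 0.0317
finger_force: 59.4
```

```bash
python3 slip.py w6.png
```

```text
[0.52089041 0.00105869 0.00295943] 82.60188917268866 [[228, 0], [234, 264], [237, 269], [310, 269], [322, 0]]
[[0.5191, 0.1169, 0.008], [0.5046, 0.0141, 0.008], [0.5055, 0.0115, 0.008], [0.5374, 0.0073, 0.008], [0.5522, 0.1126, 0.008]]
```

drive_tool(increments=[[[-0.6,0.0014,0.0095,0,0,0,0],[-0.6,0.0014,0.0095,0,0,0,0],[-0.6,0.0014,0.0095,0,0,0,0],[-0.6,0,0,0,0,0,0]]])

```text
time: 12.45
tcp_pos: [0.5256, 0.0317, 0.0034]
eef_rot: [0.751, 0.661, 0.001, -0.0]
contact_force: [-0.2, 0.6, 0.5]
finger_gap: 0.0321
finger_force: 59.4
```

drive_tool(increments=[[[-0.6,0.0014,0.0095,0,0,0,0],[-0.6,0.0014,0.0095,0,0,0,0],[-0.6,0.0014,0.0095,0,0,0,0],[-0.6,0.0014,0.0095,0,0,0,0],[-0.6,0.0014,0.0095,0,0,0,0],[-0.6,0,0,0,0,0,0],[-0.6,0,0,0,0,0,0]]])

```text
time: 13.15
tcp_pos: [0.5321, 0.0765, 0.003]
eef_rot: [0.752, 0.66, -0.0, 0.0]
contact_force: [0.2, -0.1, -0.6]
finger_gap: 0.0314
finger_force: 59.5
```

drive_tool(increments=[[[-0.6,0,0,-0.0015,0,0,0],[-0.6,0,0,0,0,0,0],[0,0,0,0,0,0,0],[0.1,0,0,0,0,0,0],[0.1,0,0,0,0,0,0],[0.1,0,0,0.02,0,0,0],[0.1,0,-0.02,0.04,0,0,0],[0.1,0,-0.03,0.05,0,0,0],[0.1,0,-0.03,0.04,0,0,0],[0.1,0,0,0,0,0,0],[0.1,0,0,0,0,0,0]]])

```text
time: 14.25
tcp_pos: [0.5329, -0.0008, 0.1455]
eef_rot: [0.753, 0.658, 0.001, 0.001]
contact_force: [-0.3, -0.1, -0.6]
finger_gap: 0.047
finger_force: 0.0
```

```bash
cat > seg.py <<'E'
from h import *
st=ctrl.observe(); im=snap('wrist','w7.png'); C=cam('wrist',st)
hsv=cv2.cvtColor(im,cv2.COLOR_RGB2HSV)
m=((hsv[...,1]<170)&(hsv[...,2]>150)&(hsv[...,0]>15)).astype(np.uint8);m[:,:200]=0;m[:,345:]=0;m[285:]=0
m=cv2.morphologyEx(m,cv2.MORPH_OPEN,np.ones((5,5)))
print(st['tcp_pos'])
for c in cv2.findContours(m,0,2)[0]:
    if cv2.contourArea(c)<100: continue
    q=cv2.approxPolyDP(c,3,True).reshape(-1,2); print(cv2.contourArea(c),q.tolist(),onplane(C,q,.008)[:,:2].round(4).tolist())
E
python3 seg.py
```

```text
[ 0.53288312 -0.00079994  0.14545197]
133.0 [[334, 268], [337, 283], [344, 284], [342, 268]] [[0.5776, -0.0753], [0.5792, -0.091], [0.5855, -0.093], [0.5847, -0.0763]]
148.0 [[212, 268], [204, 268], [200, 284], [209, 283]] [[0.4695, -0.0605], [0.4623, -0.0596], [0.4554, -0.0753], [0.4638, -0.0753]]
5244.0 [[280, 13], [256, 34], [236, 19], [239, 145], [279, 145]] [[0.556, 0.1351], [0.5367, 0.1231], [0.5238, 0.1354], [0.5114, 0.044], [0.5428, 0.0397]]
```

Slip lies right: axis 82.2° through the stub, front about 56 mm past it. Now to the wedge.

drive_tool(increments=[[[0.1,-0.01,-0.035,0,0,0,0.04],[0.1,-0.01,-0.035,0,0,0,0.04],[0.1,-0.01,-0.035,0,0,0,0.04],[0.1,-0.01,-0.035,0,0,0,0.04],[0.1,-0.01,-0.035,0,0,0,0.04],[0.1,-0.01,-0.035,0,0,0,0.04],[0.1,-0.01,-0.035,0,0,0,0.04],[0.1,-0.009,-0.031,0,0,0,0.006],[0,0,0,0,0,0,0],[0,0,0,0,0,0,0],[0,0,0,0,0,0,0]]])

```text
time: 15.4
tcp_pos: [0.4533, -0.2726, 0.143]
eef_rot: [0.649, 0.761, 0.0, -0.002]
contact_force: [0.7, -0.1, -0.4]
finger_gap: 0.0429
finger_force: 0.0
```

```bash
sed -i "s/'w7.png'/'w8.png'/" seg.py; python3 seg.py
python3 - <<'E'
from h import *
st=ctrl.observe();print(st['tcp_pos'],st['eef_rot'],st['finger_gap'])
cv2.imwrite('pics/w8b.png',cv2.resize(cv2.imread('pics/w8.png'),(800,600)))
E
```

```text
[ 0.4533047  -0.27255081  0.14301274]
173.5 [[328, 267], [332, 284], [342, 284], [337, 267]] [[0.5107, -0.3288], [0.5179, -0.3451], [0.5269, -0.3438], [0.5186, -0.3276]]
175.5 [[218, 267], [209, 267], [204, 284], [214, 284]] [[0.4146, -0.3443], [0.4067, -0.3456], [0.4039, -0.3636], [0.4128, -0.3621]]
636.5 [[271, 256], [254, 251], [240, 284], [259, 284]] [[0.4592, -0.3261], [0.4439, -0.3237], [0.436, -0.3582], [0.4529, -0.3554]]
4547.5 [[258, 73], [257, 218], [262, 219], [262, 226], [281, 226], [287, 198], [288, 73]] [[0.4262, -0.1794], [0.4421, -0.2931], [0.4464, -0.2934], [0.4473, -0.2996], [0.4632, -0.297], [0.464, -0.2719], [0.4482, -0.1758]]
[ 0.45357536 -0.2725955   0.14337531] [ 6.48614336e-01  7.61116114e-01  4.15788211e-04 -1.23783996e-03] 0.042562897580954856
```

View pics/w8b.png

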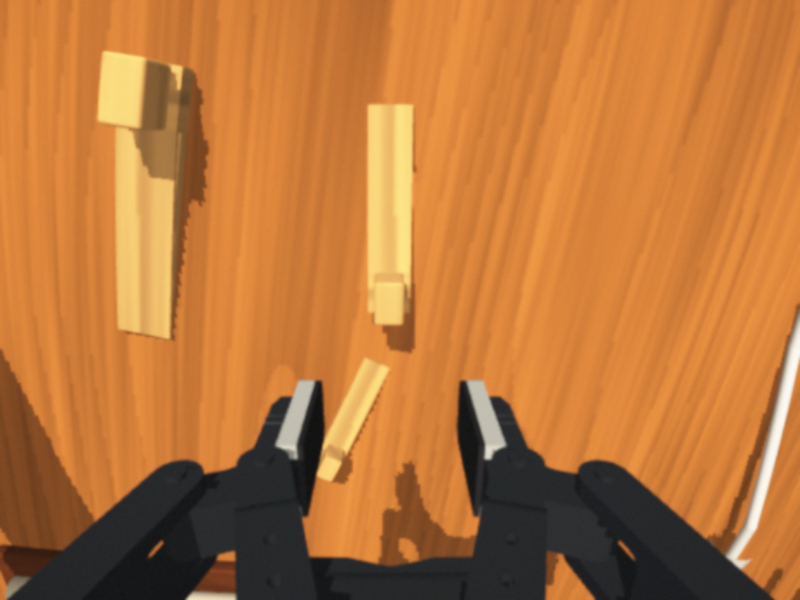

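Medium wedge upright: tip end at (390,104), lug top at (390,302), in line with the tool. The small one is behind it at (355,420), clear of the fingers' path.

Run:
```python
from h import *
st=ctrl.observe();C=cam('wrist',st)
L=onplane(C,np.array([(375,280),(405,280),(404,325),(375,324)])*.7,.032).mean(0);T=onplane(C,np.array([(368,104),(413,104)])*.7,.002).mean(0)
f=T-L;print(L,T,np.hypot(*f[:2]),np.degrees(np.arctan2(f[1],f[0])),st['tcp_pos'])
```

```text
[ 0.45343339 -0.27766888  0.032     ] [ 0.43767961 -0.17725321  0.002     ] 0.10164392817624365 98.91621365201084 [ 0.45357536 -0.2725955   0.14337531]
```

drive_tool(increments=[[[0,0,-0.005,-0.03,0,0,0],[0,0,0,-0.035,0,0,0],[0,0,0,-0.03,0,0,0],[0,0,0,-0.02,0,0,0],[0,0,0,-0.01,0,0,0],[0,0,0,-0.003,0,0,0],[0,0,0,0,0,0,0],[0,0,0,0,0,0,0]]])

```text
time: 16.25
tcp_pos: [0.4544, -0.2808, 0.0177]
eef_rot: [0.65, 0.76, 0.0, 0.001]
contact_force: [-0.2, -0.4, -0.0]
finger_gap: 0.0426
finger_force: 0.0
```

drive_tool(increments=[[[0,0,0.002,-0.002,0,0,0],[0,0,0,0,0,0,0],[-0.4,0,0,0,0,0,0],[-1,0,0,0,0,0,0],[-1,0,0,0,0,0,0],[-1,0,0,0,0,0,0],[-1,0,0,0,0,0,0]]])

```text
time: 16.95
tcp_pos: [0.4535, -0.2789, 0.0149]
eef_rot: [0.65, 0.76, 0.0, 0.0]
contact_force: [-1.2, 0.5, 4.4]
finger_gap: 0.0144
finger_force: 62.0
```

drive_tool(increments=[[[-1,0,0,0.01,0,0,0],[-1,0,0.005,0.03,0,0,0],[-1,0.01,0.03,0.02,0,0,-0.04],[-1,0.01,0.04,0,0,0,-0.04],[-1,0.01,0.04,0,0,0,-0.04],[-1,0.01,0.04,0,0,0,-0.04],[-1,0.01,0.04,0,0,0,-0.04],[-1,0.01,0.035,0,0,0,-0.04],[-1,0.009,0.03,0,0,0,-0.04],[-1,0,0.02,0,0,0,-0.011],[-1,0,0,0,0,0,0],[-1,0,0,0,0,0,0]]])

```text
time: 18.15
tcp_pos: [0.5215, 0.0012, 0.0743]
eef_rot: [0.753, 0.658, -0.001, -0.0]
contact_force: [-1.0, 0.1, -0.7]
finger_gap: 0.0146
finger_force: 61.4
```

```bash
cat > st.py <<'E'
from h import *
st=ctrl.observe();print(st['time'],st['tcp_pos'].round(4),np.degrees(np.arctan2(*R.from_quat(st['eef_rot']).as_matrix()[[1,0],0])).round(2),st['contact_force'].round(2),st['finger_gap'])
im=snap('wrist','wx.png');C=cam('wrist',st)
hsv=cv2.cvtColor(im,cv2.COLOR_RGB2HSV)
m=((hsv[...,1]<170)&(hsv[...,2]>150)&(hsv[...,0]>15)).astype(np.uint8)
# rows: bright wood spans at given rows near the middle
for r in(60,90,120,150,180,210,240): 
    x=np.flatnonzero(m[r,180:380])+180; print(r,[ (int(a[0]),int(a[-1])) for a in np.split(x,np.flatnonzero(np.diff(x)>2)+1) if len(a)>4])
E
python3 st.py
```

```text
18.15 [0.5215 0.0012 0.0743] 82.29 [-0.99  0.08 -0.7 ] 0.014624458957538946
60 [(244, 304)]
90 [(244, 304)]
120 [(245, 303)]
150 [(245, 301)]
180 [(245, 301)]
210 [(246, 300)]
240 [(246, 299)]
```

drive_tool(increments=[[[-1,0,0,-0.02,0,0,0],[-1,0,0,-0.015,0,0,0],[-1,0,0,-0.01,0,0,0],[-1,0,0,-0.003,0,0,0],[-1,0,0,0,0,0,0],[-1,0,0,0,0,0,0],[-1,0,0,0,0,0,0]]])

```text
time: 18.9
tcp_pos: [0.5228, 0.0015, 0.0271]
eef_rot: [0.753, 0.657, 0.001, 0.0]
contact_force: [-0.6, -0.6, -1.2]
finger_gap: 0.0142
finger_force: 61.4
```

drive_tool(increments=[[[-1,0,0,-0.002,0,0,0],[-1,0,0,-0.001,0,0,0],[-1,0,0,0,0,0,0],[-1,0,0,0,0,0,0]]])

```text
time: 19.3
tcp_pos: [0.522, 0.0015, 0.0234]
eef_rot: [0.753, 0.657, -0.0, -0.0]
contact_force: [-0.3, -0.4, -0.2]
finger_gap: 0.0146
finger_force: 61.4
```

drive_tool(increments=[[[-1,0,0,-0.001,0,0,0],[-1,0,0,0,0,0,0],[-1,0,0,0,0,0,0]]])

```text
time: 19.6
tcp_pos: [0.5223, 0.0014, 0.0228]
eef_rot: [0.754, 0.657, 0.0, 0.0]
contact_force: [-0.6, -1.2, 2.6]
finger_gap: 0.0145
finger_force: 62.0
```

drive_tool(increments=[[[-1,0,0,0.0006,0,0,0],[-1,0.0011,0.008,0,0,0,0],[-1,0.0011,0.008,0,0,0,0],[-1,0.0011,0.008,0,0,0,0],[-1,0.0007,0.005,0,0,0,0],[-1,0,0,0,0,0,0],[-1,0,0,0,0,0,0]]])

```text
time: 20.3
tcp_pos: [0.526, 0.0312, 0.023]
eef_rot: [0.753, 0.658, 0.0, -0.0]
contact_force: [-0.8, -0.1, -0.0]
finger_gap: 0.0149
finger_force: 61.5
```

drive_tool(increments=[[[-1,0.0007,0.005,0,0,0,0],[-1,0.0007,0.005,0,0,0,0],[-1,0,0,0,0,0,0],[-1,0,0,0,0,0,0]]])

```text
time: 20.7
tcp_pos: [0.5275, 0.0409, 0.023]
eef_rot: [0.753, 0.658, 0.0, -0.0]
contact_force: [-0.6, 0.2, -0.4]
finger_gap: 0.0146
finger_force: 61.6
```

```bash
python3 st.py
```

```text
20.7 [0.5275 0.0409 0.023 ] 82.24 [-0.6   0.25 -0.38] 0.014632744133219674
60 []
90 [(236, 255), (290, 313)]
120 [(235, 311)]
150 [(236, 310)]
180 [(237, 310)]
210 [(237, 308)]
240 [(238, 306)]
```

drive_tool(increments=[[[-1,0.0003,0.002,0,0,0,0],[-1,0.0003,0.002,0,0,0,0],[-1,0.0001,0.001,0,0,0,0],[-1,0,0,0,0,0,0],[-1,0,0,0,0,0,0]]])

```text
time: 21.25
tcp_pos: [0.5282, 0.0455, 0.023]
eef_rot: [0.753, 0.658, -0.0, -0.0]
contact_force: [-0.2, -0.3, -1.2]
finger_gap: 0.0145
finger_force: 61.6
```

drive_tool(increments=[[[-1,0.0003,0.002,0,0,0,0],[-1,0.0001,0.001,0,0,0,0],[-1,0,0,0,0,0,0],[-1,0,0,0,0,0,0]]])

```text
time: 21.65
tcp_pos: [0.5285, 0.0485, 0.023]
eef_rot: [0.753, 0.658, -0.0, -0.0]
contact_force: [-0.7, 0.3, -1.1]
finger_gap: 0.0144
finger_force: 61.6
```

drive_tool(increments=[[[-1,0.0003,0.0015,0,0,0,0],[-1,0.0002,0.0015,0,0,0,0],[-1,0,0,0,0,0,0],[-1,0,0,0,0,0,0]]])

```text
time: 22.05
tcp_pos: [0.5291, 0.0516, 0.023]
eef_rot: [0.753, 0.658, 0.0, -0.0]
contact_force: [-0.2, -0.4, -0.7]
finger_gap: 0.0143
finger_force: 61.6
```

drive_tool(increments=[[[-1,0.0003,0.0015,0,0,0,0],[-1,0.0002,0.0015,0,0,0,0],[-1,0,0,0,0,0,0],[-1,0,0,0,0,0,0]]])

```text
time: 22.45
tcp_pos: [0.5296, 0.0546, 0.023]
eef_rot: [0.753, 0.658, 0.0, -0.0]
contact_force: [0.7, -0.2, -1.1]
finger_gap: 0.0146
finger_force: 61.6
```

drive_tool(increments=[[[-1,0.0004,0.0015,0,0,0,0],[-1,0.0004,0.0015,0,0,0,0],[-1,0,0.001,0,0,0,0],[-1,0,0,0,0,0,0],[-1,0,0,0,0,0,0]]])

```text
time: 22.95
tcp_pos: [0.5304, 0.0585, 0.023]
eef_rot: [0.753, 0.658, -0.0, -0.0]
contact_force: [0.7, 0.9, -0.8]
finger_gap: 0.0147
finger_force: 61.6
```

drive_tool(increments=[[[-1,0.0003,0.0015,0,0,0,0],[-1,0.0002,0.0015,0,0,0,0],[-1,0,0,0,0,0,0],[-1,0,0,0,0,0,0]]])

```text
time: 23.35
tcp_pos: [0.5309, 0.0616, 0.023]
eef_rot: [0.753, 0.658, 0.0, -0.0]
contact_force: [0.2, -0.6, -0.6]
finger_gap: 0.0145
finger_force: 61.5
```

drive_tool(increments=[[[-1,0.0003,0.0015,0,0,0,0],[-1,0.0002,0.0015,0,0,0,0],[-1,0.0001,0.001,0,0,0,0],[-1,0,0,0,0,0,0],[-1,0,0,0,0,0,0]]])

```text
time: 23.85
tcp_pos: [0.5313, 0.0644, 0.023]
eef_rot: [0.754, 0.657, -0.001, 0.0]
contact_force: [-0.9, -3.8, 0.5]
finger_gap: 0.0146
finger_force: 61.6
```

First contact at about 3.8 N, tip roughly 30 mm past the stub. Release, then push gently from behind with shut fingers.

drive_tool(increments=[[[-0.3,0,0,0,0,0,0],[-0.1,0,0,0,0,0,0],[-0.1,0,0,0,0,0,0],[-0.1,0,0,0.02,0,0,0],[-0.1,0,0,0.03,0,0,0],[-0.1,-0.003,-0.02,0.01,0,0,0],[-1,-0.003,-0.02,0,0,0,0],[-1,0,0,0,0,0,0],[-1,0,0,0,0,0,0],[-1,0,0,0,0,0,0]]])

```text
time: 24.85
tcp_pos: [0.5253, 0.0271, 0.0828]
eef_rot: [0.753, 0.658, 0.0, -0.001]
contact_force: [-0.4, 0.3, 0.7]
finger_gap: 0.0
finger_force: 0.0
```

```bash
python3 st.py
python3 - <<'E'
from h import *
b=cv2.imread('pics/wx.png');cv2.imwrite('pics/w9b.png',cv2.resize(b,(800,600)))
E
```

```text
24.85 [0.5253 0.0271 0.0828] 82.31 [-0.36  0.27  0.74] 2.058768328688801e-05
60 [(246, 259), (287, 303)]
90 [(246, 302)]
120 [(246, 301)]
150 [(246, 300)]
180 [(247, 299)]
210 []
240 []
```

View pics/w9b.png

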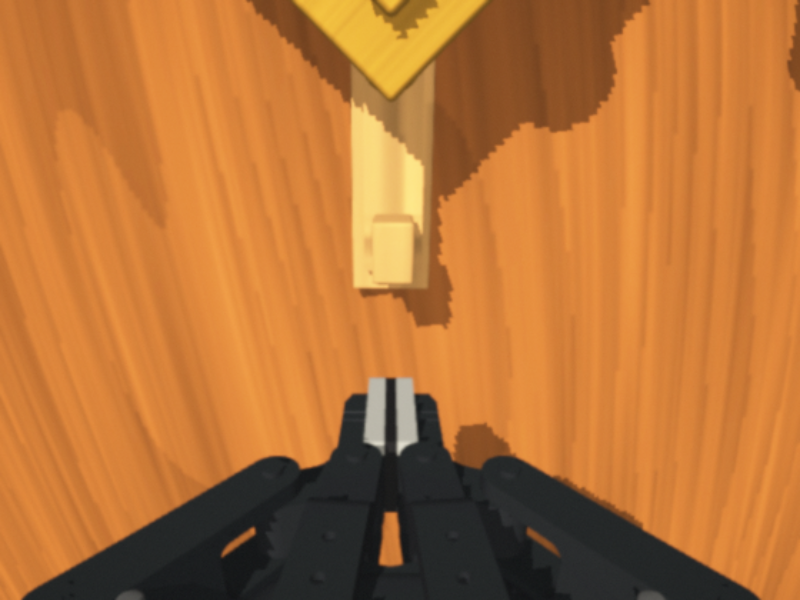

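The wedge lies centred on the slip under the plate corner (392,97), lug at (393,250); the shut fingers are straight behind it. Lower behind the heel and push gently.

drive_tool(increments=[[[-1,0,0,-0.03,0,0,0],[-1,0,0,-0.02,0,0,0],[-1,0,0,-0.012,0,0,0],[-1,0,0,0,0,0,0],[-1,0,0,0,0,0,0],[-1,0,0,0,0,0,0]]])

```text
time: 25.5
tcp_pos: [0.5266, 0.0259, 0.0221]
eef_rot: [0.753, 0.658, 0.001, 0.001]
contact_force: [0.3, -0.0, 0.1]
finger_gap: 0.0003
finger_force: 0.0
```

drive_tool(increments=[[[-1,-0.001,0.003,-0.002,0,0,0],[-1,0.0006,0.004,-0.001,0,0,0],[-1,0.0006,0.004,0,0,0,0],[-1,0,0,0,0,0,0],[-1,0,0,0,0,0,0]]])

```text
time: 26.0
tcp_pos: [0.5258, 0.0367, 0.0182]
eef_rot: [0.753, 0.658, 0.0, 0.0]
contact_force: [-0.8, 0.0, -1.1]
finger_gap: 0.0001
finger_force: 0.0
```

drive_tool(increments=[[[-1,0.0003,0.002,0,0,0,0],[-1,0.0002,0.0015,0,0,0,0],[-1,0,0,0,0,0,0],[-1,0,0,0,0,0,0]]])

```text
time: 26.4
tcp_pos: [0.5262, 0.0399, 0.018]
eef_rot: [0.754, 0.657, -0.0, -0.0]
contact_force: [-0.6, -0.2, -0.5]
finger_gap: -0.0001
finger_force: 0.0
```

drive_tool(increments=[[[-1,0.0002,0.0015,0,0,0,0],[-1,0.0001,0.001,0,0,0,0],[-1,0,0,0,0,0,0],[-1,0,0,0,0,0,0]]])

```text
time: 26.8
tcp_pos: [0.5265, 0.0425, 0.018]
eef_rot: [0.753, 0.657, 0.0, -0.0]
contact_force: [0.0, 0.0, 0.8]
finger_gap: -0.0001
finger_force: 0.0
```

drive_tool(increments=[[[-1,0.0002,0.0015,0,0,0,0],[-1,0.0001,0.001,0,0,0,0],[-1,0,0,0,0,0,0],[-1,0,0,0,0,0,0]]])

```text
time: 27.2
tcp_pos: [0.5266, 0.043, 0.0181]
eef_rot: [0.754, 0.657, -0.001, 0.001]
contact_force: [-0.4, -5.1, 2.8]
finger_gap: -0.0
finger_force: 2.7
```

drive_tool(increments=[[[-1,0.0001,0.0006,0,0,0,0],[-1,0,0,0,0,0,0],[-1,0,0,0,0,0,0]]])

```text
time: 27.5
tcp_pos: [0.5267, 0.0435, 0.018]
eef_rot: [0.754, 0.657, -0.001, 0.001]
contact_force: [-1.6, -4.9, 2.1]
finger_gap: -0.0001
finger_force: 2.7
```

drive_tool(increments=[[[-1,0.0001,0.0007,0,0,0,0],[-1,0,0,0,0,0,0],[-1,0,0,0,0,0,0]]])

```text
time: 27.8
tcp_pos: [0.5268, 0.0438, 0.018]
eef_rot: [0.754, 0.657, -0.001, 0.001]
contact_force: [-1.1, -5.3, 3.6]
finger_gap: -0.0002
finger_force: 3.0
```

drive_tool(increments=[[[-1,0.0001,0.0006,0,0,0,0],[-1,0,0,0,0,0,0],[-1,0,0,0,0,0,0]]])

```text
time: 28.1
tcp_pos: [0.5268, 0.0439, 0.018]
eef_rot: [0.754, 0.657, -0.002, 0.001]
contact_force: [-0.6, -6.5, 3.3]
finger_gap: -0.0002
finger_force: 3.3
```

drive_tool(increments=[[[-1,0,0,0,0,0,0]]])

```text
time: 28.2
tcp_pos: [0.5268, 0.0439, 0.018]
eef_rot: [0.754, 0.657, -0.002, 0.001]
contact_force: [-1.3, -6.6, 3.2]
finger_gap: 0.0002
finger_force: 3.3
```

Snug at about 6.6 N with the motion stalled. Back off and check.

drive_tool(increments=[[[-1,-0.0004,-0.003,0,0,0,0],[-1,-0.001,-0.008,0,0,0,0],[-1,-0.001,-0.01,0,0,0,0],[-1,0,0,0.03,0,0,0],[-1,0,0,0.04,0,0,0],[-1,0,0,0.05,0,0,0],[-1,0,0,0.05,0,0,0],[-1,0,0.005,0,0,0,0],[-1,0,0,0,0,0,0],[-1,0,0,0,0,0,0]]])

```text
time: 29.2
tcp_pos: [0.5235, 0.0306, 0.1867]
eef_rot: [0.753, 0.658, -0.001, -0.001]
contact_force: [-1.0, -0.0, -0.3]
finger_gap: 0.0001
finger_force: 0.0
```

```bash
python3 st.py
python3 - <<'E'
from h import *
import json
st=ctrl.observe();json.dump(dict(tcp_pos=list(st['tcp_pos']),eef_rot=list(st['eef_rot'])),open('w10.json','w'))
b=cv2.imread('pics/wx.png');cv2.imwrite('pics/w10b.png',cv2.resize(b,(800,600)))
C=cam('wrist',st);print(proj(C,[[.5371,.1198,.056],[.5305,.0655,.040]])/.7)
# plate corner found by colour: lowest yellow-brass pixel
hsv=cv2.cvtColor(b,cv2.COLOR_BGR2HSV);m=((hsv[...,1]>185)&(hsv[...,0]>=20)&(hsv[...,0]<32)&(hsv[...,2]>120)).astype(np.uint8);m=cv2.morphologyEx(m,cv2.MORPH_OPEN,np.ones((3,3)))
c=max(cv2.findContours(m,0,2)[0],key=cv2.contourArea).reshape(-1,2);p=c[c[:,1].argmax()];print('corner',p/.7,onplane(C,[p],.056))
E
```

```text
29.2 [0.5235 0.0306 0.1867] 82.23 [-0.96 -0.04 -0.29] 9.677072281805148e-05
60 []
90 [(257, 295)]
120 [(257, 294)]
150 [(258, 293)]
180 []
210 []
240 []
[[395.91563823 114.34903359]
 [396.81303793 214.83732756]]
corner [391.42857143 111.42857143] [[0.53500893 0.12154095 0.056     ]]
```

View pics/w10b.png

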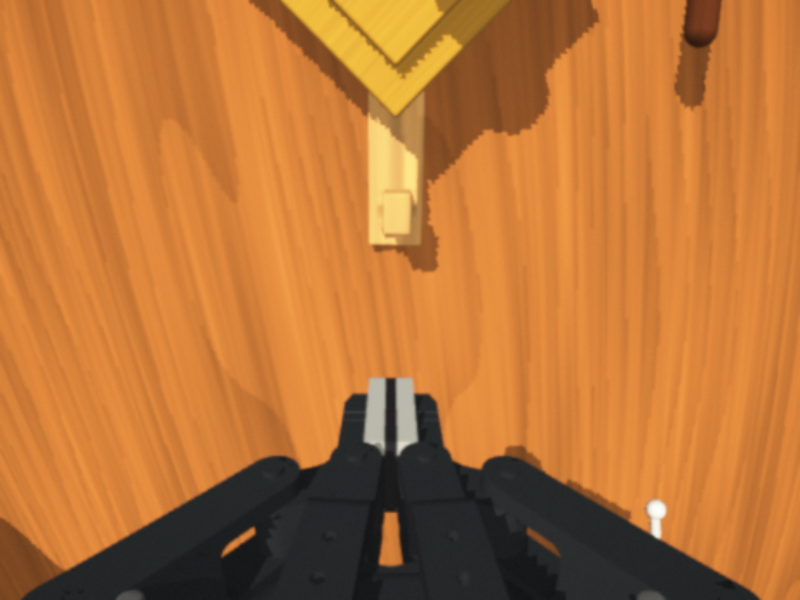

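The plate corner is at (396,115), matching its earlier position (predicted (396,114)). The slip runs straight under it, and the wedge lug at (397,213) is centred on it. Nothing else has moved, so I'm handing in.

```bash
python3 -c "
from bench import ctrl
print(ctrl.finish_job())"
```

```text
the job is handed in; nothing more can be done
None
```

The slip lies under the stub and the tapered shim is snug on top of it (pushed in at about 6.6 N, released, gripper clear); the candlestick corner and the things in view had not moved, I did not test it for rocking, and the job was handed in at about 29 s.

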